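# Set the stock tags in front of the parts bins

### The arm

A 7-joint arm with a two-finger parallel gripper is mounted at the origin on the work surface. World frame = base frame: x ahead of the robot, y to its left, z up, the work surface at z = 0. Lengths are in m, angles in rad, forces in N, time in s.
With the tool pointing down it reaches from about 0.4 to 0.85 m from the base axis. Payload 10.4 kg.
Tool frame: the origin (TCP) lies at the very end of the fingers, on their centre line; the grasp point (between the pads) lies 19 mm behind it; z points along the fingers, y is the direction in which the jaws open and shut (so a half turn about z gives the same grasp; the last joint's range is limited). The gripper opens to 85 mm and grips with 20 to 120 N. Pads are 22 mm wide; open, the fingers measure 114 mm over their backs; the gripper's body (76 mm by 85 mm) begins 54 mm behind the grasp point. The pads swing forward as they close: fully open they stand 13 mm farther back than shut.
Start: joints at [1.306, 0.332, -0.065, 1.46, 0.022, 1.35, -0.088], TCP at [0.15, -0.607, 0.231] pointing down, gripper open.
Joint ranges: [-2.6, 2.6], [-0.5, 2.12], [-1.47, 1.34], [0.16, 2.42], [-1.27, 4.41], [0.06, 2.06], [-2.6, 2.6]. Speed limits (rad/s): [2.22, 2.22, 2.79, 2.79, 3.14, 3.14, 3.14].

### API

Orientations are given as a unit quaternion [x, y, z, w].
In Python, from workcell import get_obs, camera, camera_info, hand_in gives the robot as it stands.
- The arm moves only by the tool move_arm, never from a script. Its argument "moves" is a list of rows, each a list of 3 entries, a list of its own where there are three numbers: the shift along the tool's x, y, z in units of 25 mm (1.0 is 25 mm), then the turn, a rotation vector about the tool's x, y, z in degrees, then the opening, from 0 (shut) to 1 (fully open). A call has 1 to 5 rows; each row shifts and turns the commanded pose from where the row before left it, along the tool's axes as they then stand; what a row does not reach is not made up. A row lasts 1/8 s, in which the tool goes at most 62.5 mm and 10.7 degrees, less where a joint would pass 70% of its speed; a pose out of reach is approached as far as the arm can. A call is refused whole if a number of a shift passes 1 or a number of a turn 10.7, either way. A call with a gripper value outside its range is refused whole. The fingers move at their own pace and stop on an object; "squeeze" is the grip in N (left out, the last holds). Time passes only in rows, so rows that do not move let the fingers close. It gives the time, the measured TCP pose, the force and the opening at its end, in the units of the state.
- get_obs(): the state, without advancing time (a new reading comes with each control period).
- camera(name): name is "scene" or "top" or "wrist"; returns the picture (400x640x3 uint8, red, green, blue); there is no depth.
- camera_info(name): a dict with "fx", "fy", "cx", "cy" (pixels), "origin" and "rotation" of the camera in the world. Camera axes: x right, y down, z forward; pixel columns grow to the right and rows downward; lengths in m; the calibration is good to about 2 mm. The wrist camera is an equidistant fisheye: a pixel r from the principal point sees the ray r / f radians off the axis. A picture is of the moment at which its call begins: read the wrist's pose just before it. camera_info takes no time and is no camera call; for the wrist camera it gives the pose at the moment of the call.
- hand_in(): hands the job in, once; it reports no verdict.
The state is a dict: "clock": time; "joint_pos": joint angles; "joint_velocities": joint speeds; "tau": joint torques, N m; "position": TCP position; "ee_rot": TCP orientation; "ft_force": force on the tool from outside, world axes, zero at the start; "torque": the same for the moment, N m; "grip_width": opening from 0.0 (shut) to 1.0 (fully open).
Only numpy, scipy, OpenCV 4.12 (cv2) and the standard library are available. Lean on these libraries where they do the work, as an engineer would, in place of code of your own. Each camera call takes 0.05 s, during which the arm holds its last target. There are 200 camera calls.

### The job

Push over the hinged stock tags that are wrong, so that every full bin's tag leans back towards its bin and shows the solid disc, and every bin that is empty or nearly so has its tag leaning forward towards the robot, showing the open ring. Leave the tags that are already right as they are, and push gently: nothing is to be picked up, and the bins, tape roll, dish and pliers stay where they are.

Things in the scene. Friction and masses are not known exactly. Their poses are not given: they have to be found in the camera images.
- rail: Fixed aluminium rail lying on the table, 50 x 440 mm (x, y), 12 mm thick; its x axis points from the robot towards the bins, y along the row, z up; origin: centre of its underside. Four tag holders clip on it 105 mm apart, one tag each, and one bin stands behind each. Which holder and which bin stand where in the row varies. A tag that is past upright falls by itself to the side it leans to.
- holder_1: Fixed grey plastic holder of tag_1, foot 44 x 80 mm. Origin: centre of its foot, on the rail, 12 mm above the table; axes as the rail's (x away from the robot to its bin). The tag's hinge rod lies along y, 36 mm above the origin. Low rests on both sides, on which the tag leans, reach 28 mm from the hinge in x and 25 mm above it.
- tag_1 (a joint): Lean of holder_1's white plastic tag (68 mm wide, 4 thick, free edge 78 mm from the hinge; 30 g, free hinge), rad. 0 upright; +0.65 at rest towards the bin, showing the solid black disc (in stock); -0.65 at rest towards the robot, showing the open black ring (reorder). At rest its free edge is 47 mm from the hinge in x and 62 mm above it, with 45 mm past the rest.
- holder_2: Fixed grey plastic holder of tag_2, foot 44 x 80 mm. Origin: centre of its foot, on the rail, 12 mm above the table; axes as the rail's (x away from the robot to its bin). The tag's hinge rod lies along y, 36 mm above the origin. Low rests on both sides, on which the tag leans, reach 28 mm from the hinge in x and 25 mm above it.
- tag_2 (a joint): Lean of holder_2's white plastic tag (68 mm wide, 4 thick, free edge 78 mm from the hinge; 30 g, free hinge), rad. 0 upright; +0.65 at rest towards the bin, showing the solid black disc (in stock); -0.65 at rest towards the robot, showing the open black ring (reorder). At rest its free edge is 47 mm from the hinge in x and 62 mm above it, with 45 mm past the rest.
- holder_3: Fixed grey plastic holder of tag_3, foot 44 x 80 mm. Origin: centre of its foot, on the rail, 12 mm above the table; axes as the rail's (x away from the robot to its bin). The tag's hinge rod lies along y, 36 mm above the origin. Low rests on both sides, on which the tag leans, reach 28 mm from the hinge in x and 25 mm above it.
- tag_3 (a joint): Lean of holder_3's white plastic tag (68 mm wide, 4 thick, free edge 78 mm from the hinge; 30 g, free hinge), rad. 0 upright; +0.65 at rest towards the bin, showing the solid black disc (in stock); -0.65 at rest towards the robot, showing the open black ring (reorder). At rest its free edge is 47 mm from the hinge in x and 62 mm above it, with 45 mm past the rest.
- holder_4: Fixed grey plastic holder of tag_4, foot 44 x 80 mm. Origin: centre of its foot, on the rail, 12 mm above the table; axes as the rail's (x away from the robot to its bin). The tag's hinge rod lies along y, 36 mm above the origin. Low rests on both sides, on which the tag leans, reach 28 mm from the hinge in x and 25 mm above it.
- tag_4 (a joint): Lean of holder_4's white plastic tag (68 mm wide, 4 thick, free edge 78 mm from the hinge; 30 g, free hinge), rad. 0 upright; +0.65 at rest towards the bin, showing the solid black disc (in stock); -0.65 at rest towards the robot, showing the open black ring (reorder). At rest its free edge is 47 mm from the hinge in x and 62 mm above it, with 45 mm past the rest.
- bin_couplings: Loose grey bin, 150 x 92 mm (x, y), 36 mm high in front, 80 at the back. Origin: centre of its underside, about 205 mm beyond its tag's holder along the holder's x axis and within 10 mm of it in y; front lip about 125 mm beyond the hinge. FULL: heaped with white pipe couplings (26 mm wide), up to 90 mm high.
- bin_wheels: Loose grey bin, 150 x 92 mm (x, y), 36 mm high in front, 80 at the back. Origin: centre of its underside, about 205 mm beyond its tag's holder along the holder's x axis and within 10 mm of it in y; front lip about 125 mm beyond the hinge. FULL: heaped with small black-tyred wheels (34 mm wide), up to 90 mm high.
- bin_two_left: Loose grey bin, 150 x 92 mm (x, y), 36 mm high in front, 80 at the back. Origin: centre of its underside, about 205 mm beyond its tag's holder along the holder's x axis and within 10 mm of it in y; front lip about 125 mm beyond the hinge. NOT full: only two white pipe couplings left on its floor.
- bin_bare: Loose grey bin, 150 x 92 mm (x, y), 36 mm high in front, 80 at the back. Origin: centre of its underside, about 205 mm beyond its tag's holder along the holder's x axis and within 10 mm of it in y; front lip about 125 mm beyond the hinge. NOT full: empty.
- tape_roll: Bystander: loose roll of pale masking tape lying flat, 92 mm across, 24 mm high, between the robot and the row; origin at the centre of its underside.
- dish: Bystander: loose small round steel dish, 90 mm across, 28 mm high, right of the row; origin at the centre of its underside.
- pliers: Bystander: loose pliers lying flat, about 175 x 65 mm, 16 mm high, left of the row; origin under the joint, handles to its -x.
There are look-alikes about, which are no part of the job. Of the things that look like the bin_wheels, the larger one is meant. Leave any green look-alike of the bin_couplings alone.

How it is judged:
At the end, for the whole second after the job is handed in: Each tag in front of a full bin rests leaning to its bin (joint above 0.55), each tag in front of a bin that is not full rests leaning to the robot (joint below -0.55), all at rest; bins within 15 mm and bystanders within 20 mm of where they stood ((((y of bin_couplings in the frame of holder_1 between -0.05 and 0.05 m or y of bin_wheels in the frame of holder_1 between -0.05 and 0.05 m) and value of joint tag_1 above 0.55 rad) or ((y of bin_two_left in the frame of holder_1 between -0.05 and 0.05 m or y of bin_bare in the frame of holder_1 between -0.05 and 0.05 m) and value of joint tag_1 below -0.55 rad)) and (((y of bin_couplings in the frame of holder_2 between -0.05 and 0.05 m or y of bin_wheels in the frame of holder_2 between -0.05 and 0.05 m) and value of joint tag_2 above 0.55 rad) or ((y of bin_two_left in the frame of holder_2 between -0.05 and 0.05 m or y of bin_bare in the frame of holder_2 between -0.05 and 0.05 m) and value of joint tag_2 below -0.55 rad)) and (((y of bin_couplings in the frame of holder_3 between -0.05 and 0.05 m or y of bin_wheels in the frame of holder_3 between -0.05 and 0.05 m) and value of joint tag_3 above 0.55 rad) or ((y of bin_two_left in the frame of holder_3 between -0.05 and 0.05 m or y of bin_bare in the frame of holder_3 between -0.05 and 0.05 m) and value of joint tag_3 below -0.55 rad)) and (((y of bin_couplings in the frame of holder_4 between -0.05 and 0.05 m or y of bin_wheels in the frame of holder_4 between -0.05 and 0.05 m) and value of joint tag_4 above 0.55 rad) or ((y of bin_two_left in the frame of holder_4 between -0.05 and 0.05 m or y of bin_bare in the frame of holder_4 between -0.05 and 0.05 m) and value of joint tag_4 below -0.55 rad)) and velocity of joint tag_1 between -0.1 and 0.1 rad/s and velocity of joint tag_2 between -0.1 and 0.1 rad/s and velocity of joint tag_3 between -0.1 and 0.1 rad/s and velocity of joint tag_4 between -0.1 and 0.1 rad/s and distance of each of bin_couplings, bin_wheels, bin_two_left, bin_bare from where it was at the start of the episode below 0.015 m and distance of each of tape_roll, dish, pliers from where it was at the start of the episode below 0.02 m); the robot touches nothing.
It fails at once if a bin is lifted or shoved more than 15 mm (distance of any of bin_couplings, bin_wheels, bin_two_left, bin_bare from where it was at the start of the episode above 0.015 m).
It fails at once if the tape roll, dish or pliers are lifted or shoved more than 20 mm (distance of any of tape_roll, dish, pliers from where it was at the start of the episode above 0.02 m).
It fails at once if a tag that already agreed with its bin is turned up (((y of bin_two_left in the frame of holder_1 between -0.05 and 0.05 m or y of bin_bare in the frame of holder_1 between -0.05 and 0.05 m) and value of joint tag_1 above -0.25 rad) or ((y of bin_two_left in the frame of holder_2 between -0.05 and 0.05 m or y of bin_bare in the frame of holder_2 between -0.05 and 0.05 m) and value of joint tag_2 above -0.25 rad) or ((y of bin_couplings in the frame of holder_3 between -0.05 and 0.05 m or y of bin_wheels in the frame of holder_3 between -0.05 and 0.05 m) and value of joint tag_3 below 0.25 rad) or ((y of bin_couplings in the frame of holder_4 between -0.05 and 0.05 m or y of bin_wheels in the frame of holder_4 between -0.05 and 0.05 m) and value of joint tag_4 below 0.25 rad)).
It fails at once if a tag or its holder is pushed harder than 20 N (contact force between the fingers and holder_1 above 20 N or contact force between the fingers and holder_2 above 20 N or contact force between the fingers and holder_3 above 20 N or contact force between the fingers and holder_4 above 20 N).
It also fails if it takes over 48 s, if anything falls off the work surface, if the arm or the gripper's body presses on something with over 40 N, if the wrist force passes 120 N, or if a joint passes its speed limit or range.

## Working session

There is one attempt and no reset: what is moved stays moved. The work goes in short steps, Python scripts to look and compute and a tool call to move; the robot and the scene stay as the last step left them, time stands still between calls to the robot, and variables do not carry over. Pictures are saved under pics/ and viewed, about 8 in all and at most 12, crops included, and the job is handed in when it is done.

Besides the shell and the picture viewer there is one more tool, called by a JSON object that holds its "op" and its "data", one argument or row to a line. move_arm: Moves the arm, as the interface text tells. Its arguments: {"type":"object","properties":{"moves":{"type":"array","items":{"type":"array"}},"squeeze":{"type":"number"}},"required":["moves"]}

```bash
mkdir -p pics; python3 - <<'E'
from workcell import *
import cv2
for n in("scene","top"):
    cv2.imwrite(f"pics/{n}0.png",camera(n)[:,:,::-1]); print(n,camera_info(n))
print(get_obs())
E
```

```text
scene {'fx': 489.9743447532918, 'fy': 489.9743447532918, 'cx': 323.85539456517233, 'cy': 196.47862152310194, 'origin': array([0.99154729, 0.827526  , 1.19603402]), 'rotation': array([ 0.21157008,  0.91814451, -0.32523327, -0.08044922])}
top {'fx': 368.12422435503487, 'fy': 368.12422435503487, 'cx': 320.6363688752127, 'cy': 196.39404539781827, 'origin': array([0.45937313, 0.00554277, 0.96058373]), 'rotation': array([ 0.7168872 , -0.69484547,  0.0433461 , -0.0371971 ])}
{'clock': 0.1, 'joint_pos': array([ 1.30638589,  0.33277973, -0.064728  ,  1.46085642,  0.02156865,
        1.34993557, -0.08849649]), 'joint_velocities': array([-0.0010123 , -0.00071948, -0.00120821, -0.00153378, -0.00122396,
        0.0006964 , -0.00078261]), 'tau': array([ 1.80887975e-03, -6.26747489e+01,  4.93610732e-02, -3.92430067e+01,
        1.62836612e-02,  6.96167655e-03,  4.91106505e-05]), 'position': array([ 0.14960184, -0.60647202,  0.23061408]), 'ee_rot': array([ 9.92697108e-01,  1.20631834e-01, -8.77559893e-05, -6.36624598e-04]), 'ft_force': array([-0.2274696 , -0.37124896,  0.44978794]), 'torque': array([-0.02671639,  0.01372927, -0.02994059]), 'grip_width': 1.0004317977744306}
```

View pics/scene0.png

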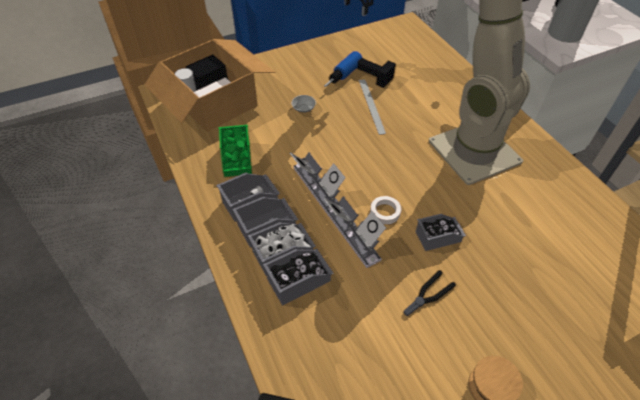

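View pics/top0.png

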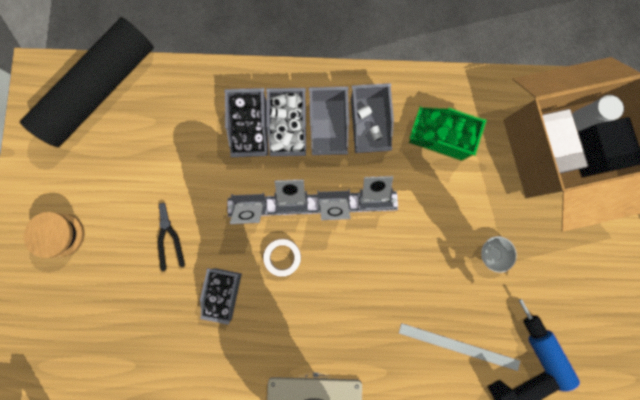

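The top view (left = +y) shows the bins in this order: wheels (245,122), couplings (286,122), bare (328,120) and two_left (372,118). The tags are ring (245,212), disc (290,190), ring (335,210) and disc (377,187).

So two tags are wrong: the left end at (245,212), and the right end at (377,187).

Possible mix-ups:
- **Wheels:** a small wheel box at (220,295), which is a decoy. The larger bin at (245,122) is the one meant.
- **Couplings:** a green box at (447,133), which is a decoy.

Next is one close crop to check this.

```bash
python3 - <<'E'
import cv2
a=cv2.imread("pics/top0.png")
cv2.imwrite("pics/crop0.png",cv2.resize(a[75:225,215:415],None,fx=4,fy=4,interpolation=cv2.INTER_CUBIC))
E
cat > h.py <<'E'
import numpy as np
from workcell import *
from scipy.spatial.transform import Rotation as R
def back(n,u,v,z):
    c=camera_info(n); d=R.from_quat(c["rotation"]).apply([(u-c["cx"])/c["fx"],(v-c["cy"])/c["fy"],1]); o=np.array(c["origin"])
    return o+d*(z-o[2])/d[2]
def proj(n,p):
    c=camera_info(n); q=R.from_quat(c["rotation"]).inv().apply(np.array(p)-c["origin"])
    return c["cx"]+c["fx"]*q[0]/q[2], c["cy"]+c["fy"]*q[1]/q[2]
E
```

```text
(no output)
```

View pics/crop0.png

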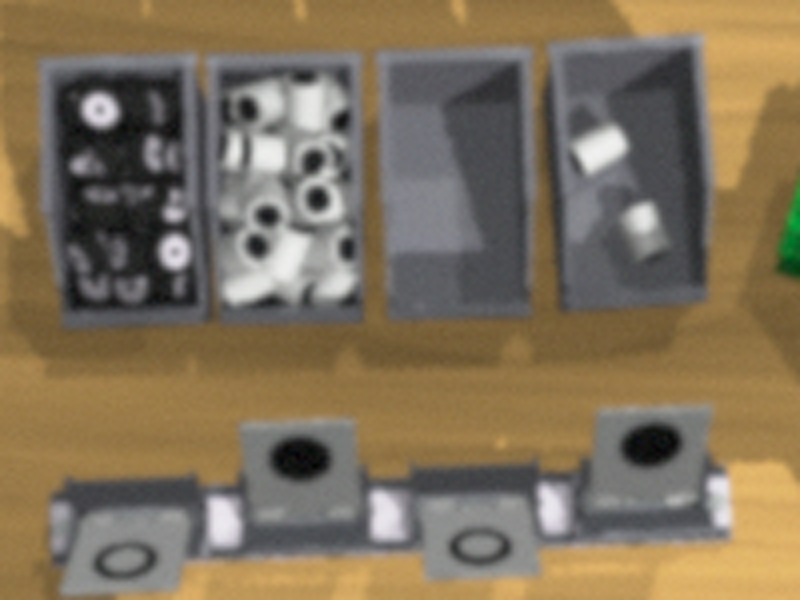

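The crop confirms the choice. The ring tag in front of the wheels has its free edge at crop (62,594)-(178,590). The disc tag in front of two_left has its free edge at (600,408)-(712,405). The other two tags are right.

```bash
python3 - <<'E'
from h import *
np.set_printoptions(precision=4,suppress=True)
b=lambda x,y,z: back("top",215+(x-1.5)/4,75+(y-1.5)/4,z)
A=b(62,594,.11),b(178,590,.11);D=b(600,408,.11),b(712,405,.11)
B=b(240,424,.11),b(354,420,.11);C=b(426,579,.11),b(541,574,.11)
for n,e in zip("ABCD",(A,B,C,D)): print(n,*e,np.linalg.norm(e[1]-e[0]))
r=[b(52,492,.012),b(730,473,.012),b(55,560,.012),b(730,537,.012)]
print(*r)
d=(C[0]+C[1]-A[0]-A[1])/2; d2=(D[0]+D[1]-B[0]-B[1])/2; print(np.linalg.norm(d),np.linalg.norm(d2))
y=-(d+d2)/np.linalg.norm(d+d2); x=np.array([y[1],-y[0],0]); print("x",x,"y",y, "yaw",np.degrees(np.arctan2(x[1],x[0])))
for n,e,s in zip("ABCD",(A,B,C,D),(-1,1,-1,1)): print("hinge",n,(e[0]+e[1])/2-s*.047*x)
for n,(u,v) in dict(fl=(65,325),fr=(205,318),Dl=(562,312),Dr=(705,300)).items(): print(n,b(u,v,.036))
print(back("top",282,258,.024)) # tape
o=get_obs(); print(R.from_quat(o["ee_rot"]).as_matrix())
E
```

```text
A [0.4883 0.2059 0.11  ] [0.4927 0.1394 0.11  ] 0.06660528213818732
B [0.5905 0.1081 0.11  ] [0.595  0.0417 0.11  ] 0.06652594413883277
C [ 0.5035 -0.0031  0.11  ] [ 0.5084 -0.0695  0.11  ] 0.06654199505672569
D [ 0.6067 -0.102   0.11  ] [ 0.6106 -0.1677  0.11  ] 0.06581343780685824
[0.5572 0.2393 0.012 ] [ 0.5836 -0.1997  0.012 ] [0.5133 0.2347 0.012 ] [ 0.5419 -0.2     0.012 ]
0.2095318900572912 0.21034680048578505
x [0.9972 0.0748 0.    ] y [-0.0748  0.9972 -0.    ] yaw 4.290109422208347
hinge A [0.5374 0.1762 0.11  ]
hinge B [0.5458 0.0714 0.11  ]
hinge C [ 0.5528 -0.0328  0.11  ]
hinge D [ 0.5618 -0.1383  0.11  ]
fl [0.6621 0.2314 0.036 ]
fr [0.6696 0.1424 0.036 ]
Dl [ 0.6811 -0.0859  0.036 ]
Dr [ 0.692  -0.1777  0.036 ]
[0.408  0.0912 0.024 ]
[[ 0.9709  0.2395 -0.0003]
 [ 0.2395 -0.9709  0.0012]
 [-0.     -0.0013 -1.    ]]
```

Checks agree: edge lengths come out at 66–67 mm (68 given), same-lean tag spacing at 210 mm, and yaw at 4.3°. First I turn the tool to the rail axes (tool x = holder x, tool y = −holder y), shut the gripper, and travel high to the bin side of the right-end tag.

{"op": "move_arm", "data": {
  "moves": [
    [[0,0,0],[0,0,9.6],0],
    [[1,-0.83,0],[0,0,0],0],
    [[1,-0.83,0],[0,0,0],0],
    [[1,-0.83,0],[0,0,0],0],
    [[1,-0.83,0],[0,0,0],0]
  ],
  "squeeze": 20
}}

```text
clock: 0.72
position: [0.2438, -0.5157, 0.231]
ee_rot: [0.999, 0.037, -0.0, -0.0]
ft_force: [0.0, 0.5, 0.0]
grip_width: 0.007
```

{"op": "move_arm", "data": {
  "moves": [
    [[1,-0.83,0],[0,0,0],0],
    [[1,-0.83,0],[0,0,0],0],
    [[1,-0.83,0],[0,0,0],0],
    [[1,-0.83,0],[0,0,0],0],
    [[1,-0.83,0],[0,0,0],0]
  ]
}}

```text
clock: 1.35
position: [0.3607, -0.403, 0.231]
ee_rot: [0.999, 0.037, -0.0, -0.0]
ft_force: [-0.2, -0.1, 0.2]
grip_width: 0.003
```

{"op": "move_arm", "data": {
  "moves": [
    [[1,-0.83,0],[0,0,0],0],
    [[1,-0.83,0],[0,0,0],0],
    [[1,-0.83,0],[0,0,0],0],
    [[1,-0.83,0],[0,0,0],0],
    [[1,-0.83,0],[0,0,0],0]
  ]
}}

```text
clock: 1.98
position: [0.4776, -0.2903, 0.231]
ee_rot: [0.999, 0.037, -0.0, -0.0]
ft_force: [0.1, -0.6, -0.7]
grip_width: 0.0
```

{"op": "move_arm", "data": {
  "moves": [
    [[1,-0.83,0],[0,0,0],0],
    [[1,-0.83,0],[0,0,0],0],
    [[1,-0.83,0],[0,0,0],0],
    [[1,-0.83,0],[0,0,0],0],
    [[1,-0.83,0],[0,0,0],0]
  ]
}}

```text
clock: 2.6
position: [0.5946, -0.1777, 0.2309]
ee_rot: [0.999, 0.037, -0.0, -0.0]
ft_force: [-0.7, -0.6, 0.9]
grip_width: 0.001
```

{"op": "move_arm", "data": {
  "moves": [
    [[1,-0.84,0],[0,0,0],0],
    [[0.95,-0.83,0],[0,0,0],0],
    [[0,0,1],[0,0,0],0],
    [[0,0,1],[0,0,0],0],
    [[0,0,1],[0,0,0],0]
  ]
}}

```text
clock: 3.22
position: [0.6394, -0.1331, 0.155]
ee_rot: [0.999, 0.037, -0.0, -0.0]
ft_force: [0.9, -0.3, 0.4]
grip_width: 0.0
```

{"op": "move_arm", "data": {
  "moves": [
    [[0,0,0.9],[0,0,0],0],
    [[0,0,0.9],[0,0,0],0],
    [[0,0,0.7],[0,0,0],0],
    [[0,0,0],[0,0,0],0]
  ]
}}

```text
clock: 3.72
position: [0.6387, -0.1331, 0.0922]
ee_rot: [0.999, 0.037, -0.001, -0.0]
ft_force: [1.1, -0.5, 0.3]
grip_width: 0.0
```

```bash
python3 - <<'E'
from h import *
import cv2
o=get_obs();print(o["position"],o["ft_force"])
cv2.imwrite("pics/s1.png",cv2.resize(camera("scene")[110:290,200:440,::-1],None,fx=3,fy=3,interpolation=cv2.INTER_CUBIC))
E
```

```text
[ 0.63868242 -0.13311368  0.09223254] [ 1.05311335 -0.53227139  0.29464159]
```

View pics/s1.png

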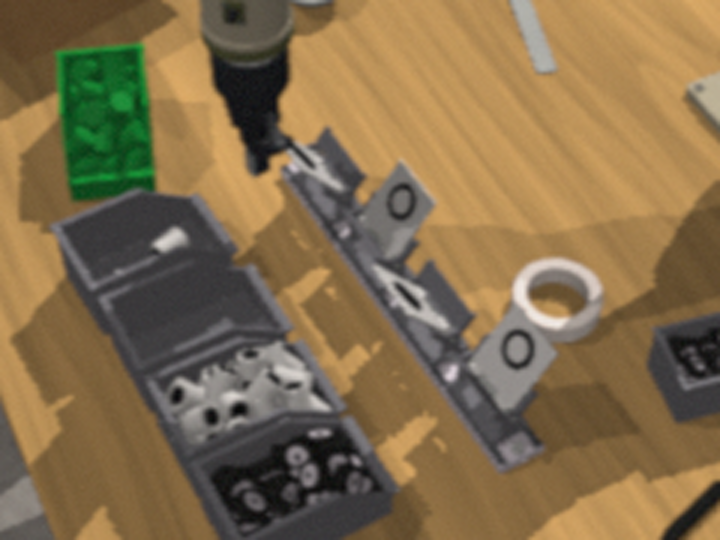

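The shut fingers (crop ~(262,160)) stand on the bin side of the right-end tag, clear of the bin. Now I push slowly towards the robot.

{"op": "move_arm", "data": {
  "moves": [
    [[-0.25,0,0],[0,0,0],0],
    [[-0.25,0,0],[0,0,0],0],
    [[-0.25,0,0],[0,0,0],0],
    [[-0.25,0,0],[0,0,0],0],
    [[-0.25,0,0],[0,0,0],0]
  ]
}}

```text
clock: 4.4
position: [0.6081, -0.1356, 0.094]
ee_rot: [0.999, 0.037, 0.0, 0.0]
ft_force: [0.1, 0.6, 1.0]
grip_width: 0.002
```

{"op": "move_arm", "data": {
  "moves": [
    [[-0.25,0,0],[0,0,0],0],
    [[-0.25,0,0],[0,0,0],0],
    [[-0.25,0,0],[0,0,0],0],
    [[-0.25,0,0],[0,0,0],0],
    [[-0.25,0,0],[0,0,0],0]
  ]
}}

```text
clock: 5.03
position: [0.5769, -0.1379, 0.0938]
ee_rot: [0.999, 0.037, 0.0, 0.0]
ft_force: [0.9, 0.3, -0.5]
grip_width: -0.0
```

{"op": "move_arm", "data": {
  "moves": [
    [[-0.25,0,0],[0,0,0],0],
    [[-0.25,0,0],[0,0,0],0],
    [[-0.25,0,0],[0,0,0],0],
    [[-0.25,0,0],[0,0,0],0],
    [[0,0,0],[0,0,0],0]
  ]
}}

```text
clock: 5.65
position: [0.552, -0.1399, 0.0939]
ee_rot: [0.999, 0.037, -0.0, 0.0]
ft_force: [-0.5, 0.1, -0.4]
grip_width: 0.004
```

```bash
python3 - <<'E'
from h import *
import cv2
o=get_obs();print(o["position"],o["ft_force"])
cv2.imwrite("pics/s2.png",cv2.resize(camera("scene")[110:290,200:440,::-1],None,fx=3,fy=3,interpolation=cv2.INTER_CUBIC))
E
```

```text
[ 0.55199685 -0.13986323  0.09389187] [-0.48797056  0.12350533 -0.36093592]
```

View pics/s2.png

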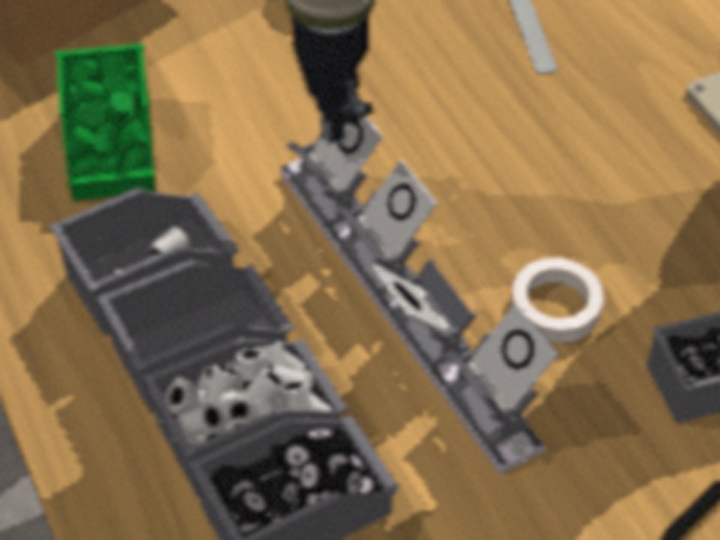

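The right-end tag now leans to the robot and shows the ring (crop ~(348,138)). I lift clear and go to the robot side of the left-end tag.

{"op": "move_arm", "data": {
  "moves": [
    [[0,0,-0.9],[0,0,0],0],
    [[0,0,-0.9],[0,0,0],0],
    [[0,0,-0.9],[0,0,0],0],
    [[0,0,-0.9],[0,0,0],0],
    [[0,0,-0.9],[0,0,0],0]
  ]
}}

```text
clock: 6.32
position: [0.5525, -0.1396, 0.2071]
ee_rot: [0.999, 0.037, 0.0, 0.0]
ft_force: [0.1, -0.1, -0.5]
grip_width: -0.003
```

{"op": "move_arm", "data": {
  "moves": [
    [[-0.22,-0.98,0],[0,0,0],0],
    [[-0.22,-0.98,0],[0,0,0],0],
    [[-0.22,-0.98,0],[0,0,0],0],
    [[-0.22,-0.98,0],[0,0,0],0],
    [[-0.22,-0.98,0],[0,0,0],0]
  ]
}}

```text
clock: 6.95
position: [0.5146, -0.0171, 0.2054]
ee_rot: [0.999, 0.038, -0.001, -0.0]
ft_force: [-0.1, 0.3, 0.3]
grip_width: 0.001
```

{"op": "move_arm", "data": {
  "moves": [
    [[-0.22,-0.98,0],[0,0,0],0],
    [[-0.22,-0.98,0],[0,0,0],0],
    [[-0.22,-0.98,0],[0,0,0],0],
    [[-0.22,-0.98,0],[0,0,0],0],
    [[-0.22,-0.98,0],[0,0,0],0]
  ]
}}

```text
clock: 7.58
position: [0.4777, 0.1026, 0.2054]
ee_rot: [0.999, 0.038, -0.001, 0.0]
ft_force: [0.5, 0.5, -0.6]
grip_width: -0.002
```

{"op": "move_arm", "data": {
  "moves": [
    [[-0.22,-0.98,0],[0,0,0],0],
    [[-0.22,-0.98,0],[0,0,0],0],
    [[-0.22,-0.9,0],[0,0,0],0],
    [[0,0,0],[0,0,0],0]
  ]
}}

```text
clock: 8.07
position: [0.4557, 0.1732, 0.2056]
ee_rot: [0.999, 0.039, -0.001, 0.0]
ft_force: [-0.2, 0.2, 0.3]
grip_width: 0.003
```

{"op": "move_arm", "data": {
  "moves": [
    [[0,0,0.9],[0,0,0],0],
    [[0,0,0.9],[0,0,0],0],
    [[0,0,0.9],[0,0,0],0],
    [[0,0,0.9],[0,0,0],0],
    [[0,0,0.9],[0,0,0],0]
  ]
}}

```text
clock: 8.7
position: [0.457, 0.1701, 0.0926]
ee_rot: [0.999, 0.037, -0.0, 0.0]
ft_force: [0.6, 0.1, -0.1]
grip_width: 0.003
```

{"op": "move_arm", "data": {
  "moves": [
    [[0.25,0,0],[0,0,0],0],
    [[0.25,0,0],[0,0,0],0],
    [[0.25,0,0],[0,0,0],0],
    [[0.25,0,0],[0,0,0],0],
    [[0.25,0,0],[0,0,0],0]
  ]
}}

```text
clock: 9.32
position: [0.4894, 0.173, 0.0941]
ee_rot: [0.999, 0.037, 0.0, -0.0]
ft_force: [-0.0, -0.0, 0.7]
grip_width: -0.001
```

{"op": "move_arm", "data": {
  "moves": [
    [[0.25,0,0],[0,0,0],0],
    [[0.25,0,0],[0,0,0],0],
    [[0.25,0,0],[0,0,0],0],
    [[0.25,0,0],[0,0,0],0],
    [[0.25,0,0],[0,0,0],0]
  ]
}}

```text
clock: 9.95
position: [0.5204, 0.1753, 0.0938]
ee_rot: [0.999, 0.037, 0.0, 0.0]
ft_force: [-0.2, 0.2, 0.8]
grip_width: -0.002
```

{"op": "move_arm", "data": {
  "moves": [
    [[0.25,0,0],[0,0,0],0],
    [[0.25,0,0],[0,0,0],0],
    [[0.25,0,0],[0,0,0],0],
    [[0.25,0,0],[0,0,0],0],
    [[0,0,0],[0,0,0],0]
  ]
}}

```text
clock: 10.58
position: [0.5452, 0.1772, 0.0937]
ee_rot: [0.999, 0.037, -0.0, -0.0]
ft_force: [-0.9, 0.4, 0.5]
grip_width: -0.001
```

{"op": "move_arm", "data": {
  "moves": [
    [[0,0,-0.9],[0,0,0],0],
    [[0,0,-0.9],[0,0,0],0],
    [[0,0,-0.9],[0,0,0],0],
    [[0,0,-0.9],[0,0,0],0],
    [[0,0,-0.9],[0,0,0],0]
  ]
}}

```text
clock: 11.2
position: [0.5446, 0.1772, 0.207]
ee_rot: [0.999, 0.037, -0.0, 0.0]
ft_force: [1.0, 0.1, -0.5]
grip_width: 0.0
```

{"op": "move_arm", "data": {
  "moves": [
    [[-1,0,-0.5],[0,0,0],0],
    [[-1,0,0],[0,0,0],0],
    [[-1,0,0],[0,0,0],0],
    [[0,0,0],[0,0,0],0],
    [[0,0,0],[0,0,0],0]
  ]
}}

```text
clock: 11.82
position: [0.4705, 0.1714, 0.2189]
ee_rot: [0.999, 0.037, 0.0, 0.0]
ft_force: [0.9, -0.4, 0.4]
grip_width: 0.0
```

```bash
python3 - <<'E'
from h import *
import cv2
o=get_obs();print(o["position"],o["ft_force"])
a=camera("scene")[110:290,200:440,::-1]; b=camera("top")[75:275,150:420,::-1]
cv2.imwrite("pics/s3.png",cv2.resize(a,None,fx=3,fy=3,interpolation=cv2.INTER_CUBIC))
cv2.imwrite("pics/t3.png",cv2.resize(b,None,fx=2.9,fy=2.9,interpolation=cv2.INTER_CUBIC))
E
```

```text
[0.47053429 0.17142239 0.21894317] [ 0.87486512 -0.39583752  0.42887491]
```

View pics/s3.png

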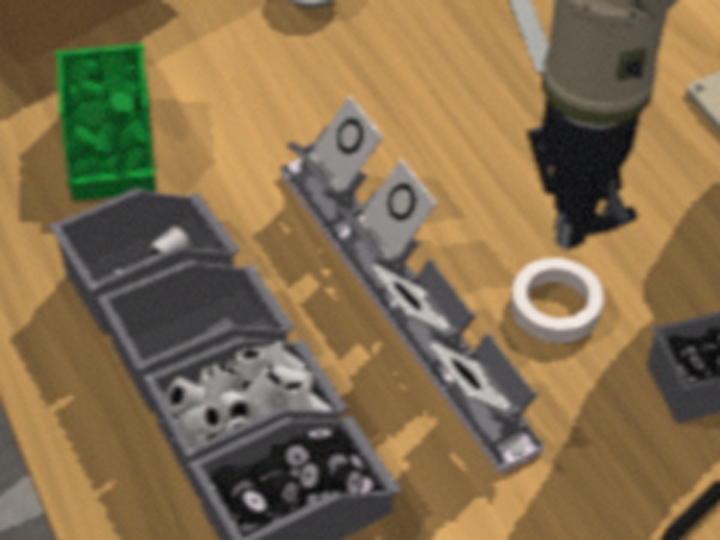

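View pics/t3.png

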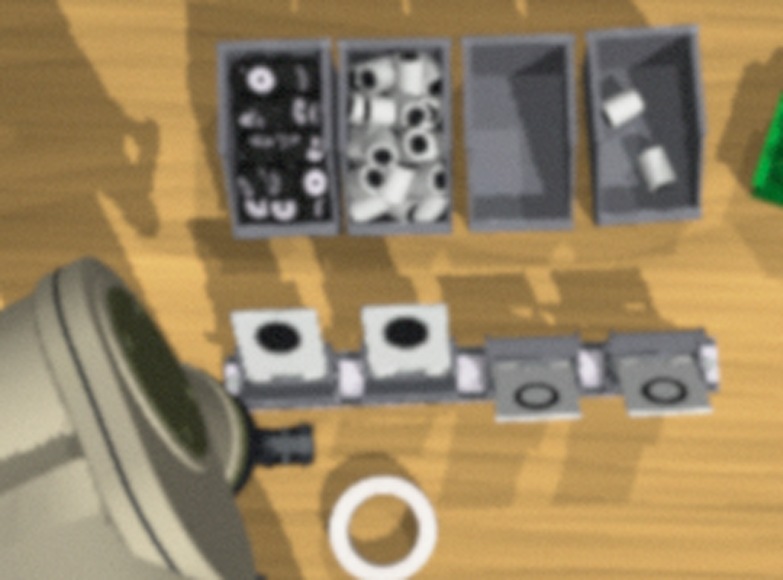

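All four tags are now right. In the crop, the discs at (278,338) and (405,332) are in front of wheels and couplings, and the rings at (537,395) and (664,390) are in front of bare and two_left. The bins and tape roll look unmoved, and the gripper is clear of everything.

```bash
python3 -c "
from workcell import *
print(hand_in())"
```

```text
the job is handed in; nothing more can be done
None
```

I pushed over the two tags that were wrong and handed the job in after about 12 s of robot time. The tag in front of the full wheels bin now leans to its bin and shows the disc. The tag in front of the bin with two couplings left now leans to the robot and shows the ring. I didn't touch the other two tags.

The last scene and top pictures show disc, disc, ring, ring in front of wheels, couplings, bare and two-left. By eye, the bins and tape roll look unmoved and the gripper is well clear. Every force reading I got was about 1 N per axis or less, and no check disagreed. I did not measure the final tag angles or bin positions in numbers, and the dish and pliers were not fully in the last crops, but the arm never went near them.

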